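# Stand the round flowerpots on their own saucers

## Robot

A 7-joint arm with a two-finger parallel gripper is mounted at the origin on the work surface. World frame = base frame: x ahead of the robot, y to its left, z up, the work surface at z = 0. Lengths are in m, angles in rad, forces in N, time in s.
With the tool pointing down it reaches from about 0.375 to 0.925 m from the base axis. Payload 3.1 kg.
Tool frame: the origin (TCP) lies between the finger pads; the fingertips stand 19 mm ahead of it and the grasp point (between the pads) is the TCP; z points along the fingers, y is the direction in which the jaws open and shut (so a half turn about z gives the same grasp; the last joint's range is limited). The gripper opens to 85 mm and grips with 20 to 120 N. Pads are 22 mm wide; open, the fingers measure 114 mm over their backs; the gripper's body (76 mm by 85 mm) begins 54 mm behind the grasp point. The pads swing forward as they close: fully open they stand 13 mm farther back than shut.
Start: joints at [-1.322, 0.383, 0.044, 1.598, -0.018, 1.161, -0.05], TCP at [0.221, 0.611, 0.25] pointing down, gripper open.
Joint ranges: [-2.61, 2.61], [-0.41, 2.15], [-1.48, 1.57], [0, 2.5], [-1.57, 4.71], [0.05, 1.97], [-2.85, 2.85]. Speed limits (rad/s): [2.79, 2.79, 3.14, 3.14, 3.14, 3.14, 3.14].

## Interface

Orientations are given as a unit quaternion [x, y, z, w].
In Python, from bench import move_ptp, movel, move_j, move_gripper, pause, inverse_kinematics, read_camera, camera_params, MotionError, sign_off, look_for, tip_of, read_time_s, read_qpos, read_joint_vel, read_effort, read_eef_pos, read_tcp_rot, read_ft_force, read_ft_torque, read_finger_gap gives the robot as it stands. Calls block until the motion is done:
- move_ptp(position, orientation): joint-space move of the TCP to a pose.
- movel(position, orientation=None, speed=0.15): straight line of the TCP; orientation=None keeps the orientation; speed is the mean speed in m/s.
- move_j(angles): joint-space move.
- move_gripper(opening, effort=None): finger opening in m; effort is the grip in N (None keeps the last); returns when the fingers have stopped.
- pause(seconds).
- inverse_kinematics(position, orientation): joint angles nearest the present ones, or None.
- read_camera(name): name is "scene" or "top" or "wrist"; returns the picture (420x560x3 uint8, red, green, blue); there is no depth.
- camera_params(name): a dict with "K" (3x3 intrinsics, pixels), "dist_coeffs" ([k1, k2, p1, p2, k3] as OpenCV has them; the pictures are not rectified), "camera_from_world" (4x4, takes a point from world to camera coordinates). Camera axes: x right, y down, z forward; pixel columns grow to the right and rows downward; lengths in m; the calibration is good to about 2 mm. A picture is of the moment at which its call begins: read the wrist's pose just before it. camera_params takes no time and is no camera call; for the wrist camera it gives the pose at the moment of the call.
A pose or a line that the arm cannot do raises MotionError and nothing moves.
- sign_off(): hands the job in, once; it reports no verdict.
Trained networks look in the newest picture that a camera, given by its name, has taken for a name from the list of things; names that differ only in an ending like _2 or _b are one class to them, and where a whole thing is asked for, a point or a joint stands for the part that bears it (a point fixed in the world has none). Each returns a list of dicts, best first, with "confidence" (0 to 1); they miss things now and then, are a little off and sometimes report something else, mostly with a low value. They report only what shows in the picture. A call takes as long as a camera call. They do not tell look-alikes from the thing itself.
- look_for(camera, name): "at" ([column, row] in pixels, amid what is visible of it).
- tip_of(camera, name): "at" ([column, row] in pixels: a listed point, or the origin of a listed thing).
Readings, each from a call of its own:
- read_time_s(): time.
- read_qpos(): joint angles.
- read_joint_vel(): joint speeds.
- read_effort(): joint torques, N m.
- read_eef_pos(): TCP position.
- read_tcp_rot(): TCP orientation.
- read_ft_force(): force on the tool from outside, world axes, zero at the start.
- read_ft_torque(): the same for the moment, N m.
- read_finger_gap(): finger opening in m.
Only numpy, scipy, OpenCV 4.12 (cv2) and the standard library are available. Lean on these libraries where they do the work, as an engineer would, in place of code of your own. Each camera call takes 0.05 s, during which the arm holds its last target. There are 200 camera calls.

## Task

Pick the three round flowerpots out of the aluminium tray and stand each one upright in the middle of the saucer of its own size on the green mat: large pot on large saucer, medium on medium, small on small. Set them down gently, since terracotta chips when dropped, and leave the square pot, the file and the spring clamp where they are.

Things in the scene. Friction and masses are not known exactly. Their poses are not given: they have to be found in the camera images.
- pot_large: The large round terracotta flowerpot: empty, 68 mm across its rim, 64 mm tall, foot 48 mm across, wall 5 mm. The top 15 mm is a straight upright collar 68 mm across: grip there. Origin: centre of its underside, z up; yaw does not matter. Starts upright on the 3 mm floor of a shallow aluminium tray (240 x 280 mm, rim 14 mm high). About 160 g.
- pot_medium: The medium round terracotta flowerpot: empty, 54 mm across its rim, 52 mm tall, foot 38 mm across, wall 5 mm. The top 15 mm is a straight upright collar 54 mm across: grip there. Origin: centre of its underside, z up; yaw does not matter. Starts upright on the 3 mm floor of a shallow aluminium tray (240 x 280 mm, rim 14 mm high). About 100 g.
- pot_small: The small round terracotta flowerpot: empty, 42 mm across its rim, 42 mm tall, foot 29 mm across, wall 5 mm. The top 15 mm is a straight upright collar 42 mm across: grip there. Origin: centre of its underside, z up; yaw does not matter. Starts upright on the 3 mm floor of a shallow aluminium tray (240 x 280 mm, rim 14 mm high). About 60 g.
- saucer_large: The large of the three round terracotta saucers, for the large pot: 96 mm across its rim, 86 mm across its foot, 10 mm high, flat inner floor 4 mm above its underside, wall 4 mm. Origin: centre of its underside, z up. Loose; lies on a flat green silicone mat 3 mm thick.
- saucer_medium: The medium of the three round terracotta saucers, for the medium pot: 78 mm across its rim, 68 mm across its foot, 10 mm high, flat inner floor 4 mm above its underside, wall 4 mm. Origin: centre of its underside, z up. Loose; lies on a flat green silicone mat 3 mm thick.
- saucer_small: The small of the three round terracotta saucers, for the small pot: 60 mm across its rim, 50 mm across its foot, 10 mm high, flat inner floor 4 mm above its underside, wall 4 mm. Origin: centre of its underside, z up. Loose; lies on a flat green silicone mat 3 mm thick.
- square_pot: A square terracotta flowerpot, 56 mm over its collar, 52 mm tall, standing among the round pots in the tray; to be left there. Origin: centre of its underside, z up, sides along its x and y.
- file: Steel file with a wooden handle, lying on the bench beyond the tray and mat; 245 mm long, 20 mm high; to be left alone. Origin: at bench level under it, 110 mm from the blade's tip and 135 mm from the handle's end; y runs along it towards the tip.
- spring_clamp: Orange plastic spring clamp lying flat on the bench, about 115 mm long, 60 mm wide and 21 mm high; to be left alone. Origin: underside at its pivot; x towards the jaws.
Things that resemble listed ones, but are neither listed nor needed, are in the scene too. Leave any black or white look-alike of the pot_medium alone.

How it is judged:
By the outcome, as a careful person would: the job done as asked, in the order asked, and still so for the second after the job is handed in, with the robot touching nothing.
It also fails if it takes over 99 s, if anything falls off the work surface, if the arm or the gripper's body presses on something with over 40 N, if the wrist force passes 120 N, or if a joint passes its speed limit or range.

## Working session

There is one attempt and no reset: what is moved stays moved. The work goes in short steps, each a Python script; the robot and the scene stay as the last script left them, time stands still between calls to the robot, and variables do not carry over. Pictures are saved under pics/ and viewed, on a budget of 14 in all, crops included, one or two more only if the job needs it, and the job is handed in when it is done.

```bash
mkdir -p pics
cat > h.py <<'E'
from bench import *
import numpy as np, cv2
def snap(cam,fn=None):
    P=camera_params(cam); im=read_camera(cam)
    if fn: cv2.imwrite('pics/'+fn,cv2.cvtColor(im,cv2.COLOR_RGB2BGR))
    return im,P
def ray(P,uv,z):
    "pixel -> world point at height z"
    K=np.array(P['K']);T=np.array(P['camera_from_world']);d=np.array(P['dist_coeffs'])
    n=cv2.undistortPoints(np.array([[uv]],float),K,d).ravel()
    R,t=T[:3,:3],T[:3,3];c=-R.T@t;v=R.T@np.array([n[0],n[1],1])
    return c+v*(z-c[2])/v[2]
def proj(P,X):
    T=np.array(P['camera_from_world'])
    p,_=cv2.projectPoints(np.array(X,float).reshape(-1,3),cv2.Rodrigues(T[:3,:3])[0],T[:3,3],np.array(P['K']),np.array(P['dist_coeffs']))
    return p.reshape(-1,2)
NAMES=['pot_large','pot_medium','pot_small','saucer_large','saucer_medium','saucer_small','square_pot','file','spring_clamp']
E
python3 - <<'E'
from h import *
im,P=snap('top','top1.png')
for n in NAMES:
    print(n,[(np.round(r['at']).tolist(),round(r['confidence'],2),np.round(ray(P,r['at'],0.005)[:2],3).tolist()) for r in tip_of('top',n)[:4]])
snap('scene','scene1.png')
print(read_time_s(),read_eef_pos(),read_tcp_rot(),np.linalg.inv(P['camera_from_world'])[:3,3])
E
```

```text
pot_large [([381.0, 190.0], 0.62, [0.56, -0.282]), ([312.0, 230.0], 0.26, [0.47, -0.135])]
pot_medium [([378.0, 240.0], 0.88, [0.451, -0.275]), ([371.0, 310.0], 0.88, [0.303, -0.26]), ([449.0, 265.0], 0.65, [0.4, -0.43]), ([439.0, 222.0], 0.62, [0.493, -0.41])]
pot_small [([313.0, 230.0], 0.7, [0.471, -0.137])]
saucer_large [([161.0, 182.0], 0.88, [0.569, 0.196])]
saucer_medium [([129.0, 235.0], 0.75, [0.452, 0.259])]
saucer_small [([194.0, 239.0], 0.86, [0.445, 0.118])]
square_pot [([316.0, 180.0], 0.66, [0.58, -0.143])]
file [([318.0, 123.0], 0.94, [0.708, -0.146])]
spring_clamp [([182.0, 118.0], 0.83, [0.713, 0.157]), ([377.0, 242.0], 0.53, [0.446, -0.273])]
0.55 [0.22090376 0.61131646 0.25029008] [ 1.72499729e-01  9.85009565e-01  1.07035719e-05 -9.56377351e-06] [ 0.41177575 -0.06145484  0.88712052]
```

View pics/top1.png

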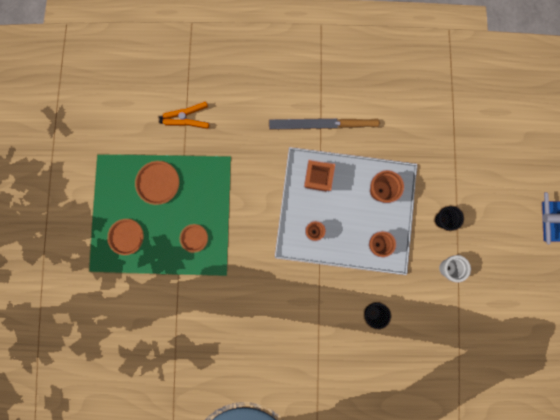

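View pics/scene1.png

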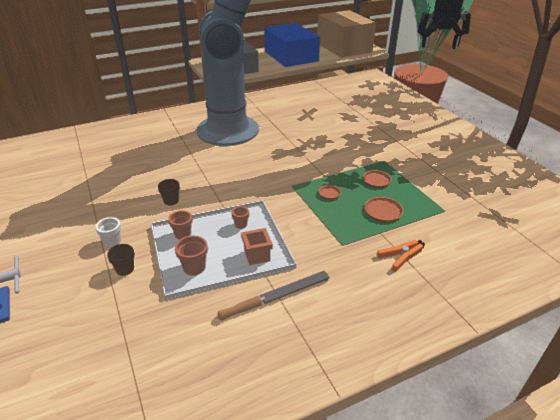

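The top view shows the tray with the square pot at (319,176), the large pot at (387,187), the small pot at (315,231) and the medium pot at (382,244). The saucers are at (157,183) large, (126,237) medium and (194,238) small. The black and white look-alikes are outside the tray. Next I'll localise by matching silhouette centroids and take a closer wrist look.

```bash
cat >> h.py <<'E'
# profile: list of (z above underside, radius), z0 of the underside
PROF={'pot_large':([(0,.024),(.049,.034),(.064,.034)],.003),'pot_medium':([(0,.019),(.037,.027),(.052,.027)],.003),'pot_small':([(0,.0145),(.027,.021),(.042,.021)],.003),
'saucer_large':([(0,.043),(.010,.048)],.003),'saucer_medium':([(0,.034),(.010,.039)],.003),'saucer_small':([(0,.025),(.010,.030)],.003)}
A=np.linspace(0,2*np.pi,72)
def sil(P,name,xy,z0=None):
    pr,zz=PROF[name]; z0=zz if z0 is None else z0
    X=np.array([[xy[0]+r*np.cos(a),xy[1]+r*np.sin(a),z0+z] for z,r in pr for a in A])
    return cv2.convexHull(proj(P,X).astype(np.float32))
def cen(c):
    m=cv2.moments(c); return np.array([m['m10'],m['m01']])/m['m00'],m['m00']
def mask(im):
    h=cv2.cvtColor(im,cv2.COLOR_RGB2HSV); m=(((h[...,0]<14)|(h[...,0]>172))&(h[...,1]>120)&(h[...,2]>25)).astype(np.uint8)
    return cv2.morphologyEx(m,cv2.MORPH_OPEN,np.ones((3,3),np.uint8))
def locate(im,P,name,xy,z0=None):
    "match the centroid of the filled outline; returns xy and area ratio seen/model"
    xy=np.array(xy,float); c0,_=cen(sil(P,name,xy,z0))
    cs=[c for c in cv2.findContours(mask(im),cv2.RETR_EXTERNAL,cv2.CHAIN_APPROX_NONE)[0] if cv2.contourArea(c)>60]
    c=min(cs,key=lambda c:np.linalg.norm(cen(c)[0]-c0)); c=cv2.convexHull(c); u,a=cen(c)
    for _ in range(6):
        m,am=cen(sil(P,name,xy,z0)); h=PROF[name][0][-1][0]*.6
        xy=xy+ray(P,u,h)[:2]-ray(P,m,h)[:2]
    return np.round(xy,4),round(a/am,2)
E
python3 - <<'E'
from h import *
P=camera_params('top');im=cv2.imread('pics/top1.png')[...,::-1].copy()
G={}
for n,uv in dict(pot_large=(387,187),pot_medium=(382,244),pot_small=(315,231),saucer_large=(157,183),saucer_medium=(126,237),saucer_small=(194,238)).items():
    print(n,locate(im,P,n,ray(P,uv,.03)[:2]))
for q in ([1,0,0,0],[0,1,0,0]):
  for p in ([.56,-.28,.05],[.45,-.27,.04],[.47,-.137,.03],[.569,.196,.05],[.452,.259,.04],[.445,.118,.03],[.5,-.2,.25]):
    j=inverse_kinematics(p,q); print(q,p,None if j is None else np.round(j,2))
E
```

```text
pot_large (array([ 0.559 , -0.2816]), 0.83)
pot_medium (array([ 0.4424, -0.2736]), 0.78)
pot_small (array([ 0.467 , -0.1376]), 0.73)
saucer_large (array([0.5661, 0.202 ]), 0.91)
saucer_medium (array([0.447 , 0.2647]), 0.89)
saucer_small (array([0.4474, 0.117 ]), 0.85)
[1, 0, 0, 0] [0.56, -0.28, 0.05] [-0.15  0.7   0.72  1.81 -0.59  0.86 -0.72]
[1, 0, 0, 0] [0.45, -0.27, 0.04] [-0.29  0.66  0.93  2.07 -0.75  0.8  -0.48]
[1, 0, 0, 0] [0.47, -0.137, 0.03] [-0.64  0.68  1.01  2.15 -0.85  0.79 -0.64]
[1, 0, 0, 0] [0.569, 0.196, 0.05] [-0.86  0.61  0.58  1.87 -0.45  0.8  -1.61]
[1, 0, 0, 0] [0.452, 0.259, 0.04] [-1.08  0.5   0.57  2.07 -0.42  0.69 -1.81]
[1, 0, 0, 0] [0.445, 0.118, 0.03] [-0.92  0.45  0.65  2.21 -0.47  0.62 -1.5 ]
[1, 0, 0, 0] [0.5, -0.2, 0.25] [-0.74  0.39  1.27  1.91 -0.41  1.15 -0.88]
[0, 1, 0, 0] [0.56, -0.28, 0.05] [-0.09  0.67  0.63  1.81 -0.51  0.84  2.37]
[0, 1, 0, 0] [0.45, -0.27, 0.04] [-0.22  0.6   0.82  2.06 -0.65  0.75  2.58]
[0, 1, 0, 0] [0.47, -0.137, 0.03] [-0.29  0.47  0.56  2.14 -0.42  0.64  2.14]
[0, 1, 0, 0] [0.569, 0.196, 0.05] [-0.62  0.55  0.27  1.86 -0.2   0.76  1.33]
[0, 1, 0, 0] [0.452, 0.259, 0.04] [-0.76  0.44  0.19  2.05 -0.13  0.66  1.08]
[0, 1, 0, 0] [0.445, 0.118, 0.03] [-0.62  0.39  0.3   2.2  -0.21  0.58  1.4 ]
[0, 1, 0, 0] [0.5, -0.2, 0.25] [-0.67  0.32  1.16  1.9  -0.33  1.13  2.18]
```

```bash
cat > loc.py <<'E'
from h import *
G=dict(pot_large=(.559,-.2816),pot_medium=(.4424,-.2736),pot_small=(.467,-.1376),saucer_large=(.5661,.202),saucer_medium=(.447,.2647),saucer_small=(.4474,.117))
def look(names,fn):
    im,P=snap('wrist'); v=im.copy()
    for n in names:
        xy,r=locate(im,P,n,G[n]); print(n,xy,r,np.round(proj(P,[*xy,.01])[0]))
        cv2.polylines(v,[sil(P,n,xy).astype(np.int32)],True,(0,0,255))
    cv2.imwrite('pics/'+fn,v[...,::-1]); print(np.linalg.inv(P['camera_from_world'])[:3,3],read_eef_pos(),read_time_s())
E
python3 - <<'E'
from loc import *
Q=[1,0,0,0]
move_ptp([.5,.19,.3],Q); look(['saucer_large','saucer_medium','saucer_small'],'w1.png')
move_ptp([.5,-.21,.3],Q); look(['pot_large','pot_medium','pot_small'],'w2.png')
E
python3 -c "
import cv2,numpy as np
cv2.imwrite('pics/w12.png',cv2.resize(np.vstack([cv2.imread('pics/w1.png'),cv2.imread('pics/w2.png')]),(400,600)))"
```

```text
saucer_large [0.5655 0.2024] 0.95 [269. 117.]
saucer_medium [0.4471 0.2644] 0.93 [225. 205.]
saucer_small [0.4477 0.1173] 0.91 [330. 205.]
[0.58338682 0.19124276 0.42350036] [0.49960581 0.19145266 0.29990933] 2.4417
pot_large [ 0.5584 -0.2805] 0.92 [334. 124.]
pot_medium [ 0.442 -0.273] 0.89 [323. 209.]
pot_small [ 0.467  -0.1372] 0.85 [226. 192.]
[ 0.58460526 -0.2082079   0.42330185] [ 0.50095253 -0.20792478  0.29974518] 3.975
```

View pics/w12.png

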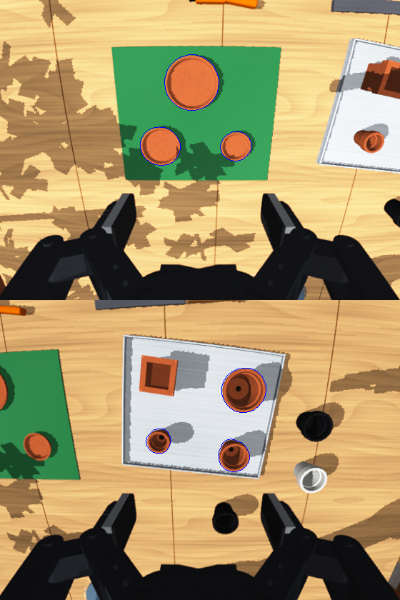

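The overlaid outlines fit the saucers (w1) and pots (w2), and they agree with the top view to about 1 mm. Now grasping the large pot.

```bash
cat > act.py <<'E'
from h import *
Q=[1,0,0,0]
def pick(xy,zg,gap0,hi=.17):
    move_gripper(gap0,30); move_ptp([*xy,hi],Q); movel([*xy,zg+.03],Q,.15); movel([*xy,zg],Q,.06); pause(.2)
    print('at',read_eef_pos(),'F',np.round(read_ft_force(),1))
    move_gripper(0,30); pause(.2); print('gap',read_finger_gap())
    f0=read_ft_force(); movel([*xy,zg+.02],Q,.06); pause(.3); print('gap',read_finger_gap(),'dF',np.round(read_ft_force()-f0,2))
    movel([*xy,hi],Q,.2); print('t',read_time_s())
def place(xy,zg,gap1,hi=.17):
    "zg: TCP height for the pot just standing on the saucer; feel down from 6 mm above"
    move_ptp([*xy,hi],Q); movel([*xy,zg+.03],Q,.15); movel([*xy,zg+.006],Q,.04); pause(.4)
    f0=read_ft_force()[2]
    for k in range(1,12):
        z=zg+.006-.001*k; movel([*xy,z],Q,.02); pause(.1); d=read_ft_force()[2]-f0
        if d>1.2: break
    print('contact z-zg mm',1e3*(z-zg),'dF',round(d,2),'tcp',read_eef_pos())
    move_gripper(gap1,30); pause(.3); movel([*xy,zg+.05],Q,.1); movel([*xy,hi+.05],Q,.2); print('t',read_time_s())
E
python3 - <<'E'
from act import *
pick([.5584,-.2805],.052,.085)
snap('scene','s2.png')
snap('wrist','w3.png')
E
python3 -c "
import cv2,numpy as np
cv2.imwrite('pics/c2.png',np.hstack([cv2.resize(cv2.imread('pics/'+f),(400,300)) for f in ('s2.png','w3.png')]))"
```

```text
at [ 0.55864623 -0.28078417  0.0524041 ] F [-0.6 -0.4  0. ]
gap 0.06762317533655432
gap 0.06766681519579748 dF [ 1.03 -1.36 -7.55]
t 8.3917
```

View pics/c2.png

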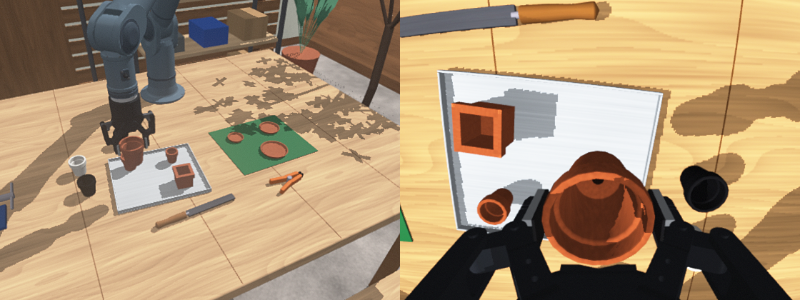

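The large pot is held upright by its collar (rim near (598,208) in the right half), and the other things look undisturbed. Placing it.

Run:
```python
from act import *
place([.5655,.2024],.0564,.083)
move_ptp([.5,.2,.3],Q); pause(.2)
im,P=snap('wrist','w4.png'); print(locate(im,P,'pot_large',(.5655,.2024),.007))
```

```text
contact z-zg mm 0.0 dF 2.57 tcp [0.5658345  0.20242072 0.05677112]
t 16.175
(array([0.5685, 0.202 ]), 1.39)
```

View pics/w4.png

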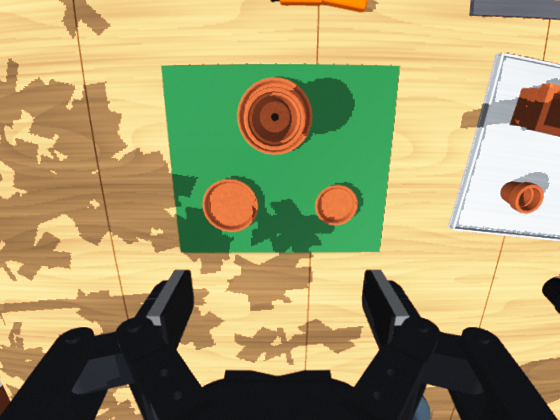

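The large pot stands centred in its saucer at (275,117). Next the medium pot, then the small one, stopping if a grip gap looks wrong.

```bash
python3 - <<'E'
from act import *
for pot,s,zg,g0,w in (([.442,-.273],[.4471,.2644],.0425,.08,.054),([.467,-.1372],[.4477,.1173],.0345,.068,.042)):
    pick(pot,zg,g0)
    if abs(read_finger_gap()-w)>.004: print('BAD GRIP'); break
    place(s,zg+.004,w+.014)
move_ptp([.5,.2,.3],Q); pause(.3)
im,P=snap('wrist','w5.png'); snap('scene','s5.png'); snap('top','t5.png'); print(read_time_s())
E
python3 -c "
import cv2,numpy as np
cv2.imwrite('pics/c5.png',np.hstack([cv2.resize(cv2.imread('pics/'+f),(400,300)) for f in ('s5.png','t5.png')]))"
```

```text
at [ 0.44225183 -0.27321251  0.0428055 ] F [-0.1 -0.2 -0.3]
gap 0.05224440835755254
gap 0.05214703768779676 dF [ 0.83 -0.71 -4.85]
t 22.6083
contact z-zg mm 4.999999999999997 dF 1.52 tcp [0.4470725  0.26439294 0.05146696]
t 28.7917
at [ 0.46731213 -0.13731139  0.03478955] F [-0.4  0.8 -0.1]
gap 0.04107931337306124
gap 0.041425755926616264 dF [ 1.3   0.31 -6.71]
t 34.275
contact z-zg mm 0.0 dF 5.69 tcp [0.44799895 0.11736733 0.03889385]
t 41.4
42.425
```

View pics/w5.png

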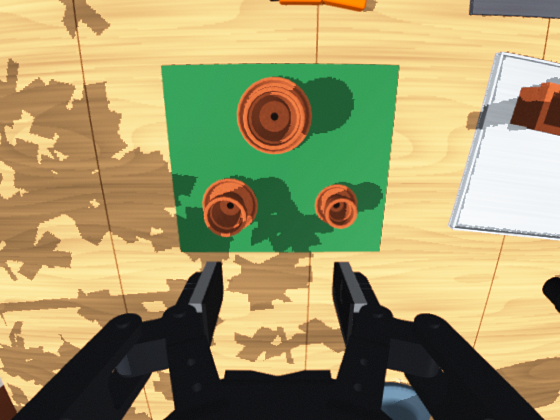

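View pics/c5.png

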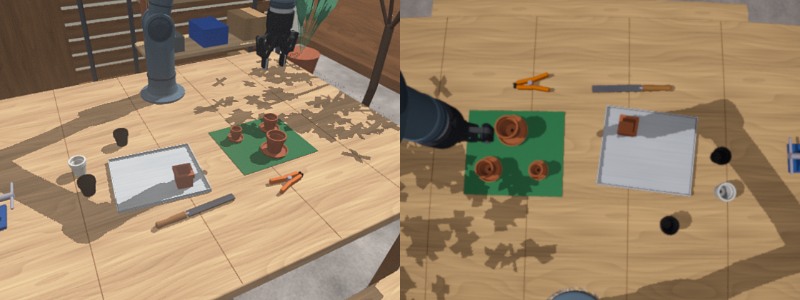

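The large and small pots look right. The medium one at (229,212) made contact 5 mm early and looks off-centre or tilted, so I'll zoom in.

Run:
```python
from h import *
W=cv2.imread('pics/w5.png');T=cv2.imread('pics/t5.png');P=camera_params('wrist');PT=camera_params('top')
S=dict(pot_large=(.5655,.2024),pot_medium=(.4471,.2644),pot_small=(.4477,.1173))
def ov(I,P,box):
    (x,y,w,h)=box;k=400/w; v=cv2.resize(I[y:y+h,x:x+w],None,fx=k,fy=k,interpolation=cv2.INTER_CUBIC)
    for n,xy in S.items():
        s=n.replace('pot','saucer')
        for z,r,c in ((.013,PROF[s][0][-1][1],(255,0,0)),(.007+PROF[n][0][-1][0],PROF[n][0][-1][1],(255,255,0))):
            p=proj(P,[[xy[0]+r*np.cos(a),xy[1]+r*np.sin(a),z] for a in A]);cv2.polylines(v,[((p-[x,y]+.5)*k).astype(np.int32)],True,c)
    return v
a=ov(W,P,(190,70,180,170));b=ov(T,PT,(85,140,140,132))
cv2.imwrite('pics/z5.png',np.hstack([a[:370],b[:370]]))
```

```text
(no output)
```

View pics/z5.png

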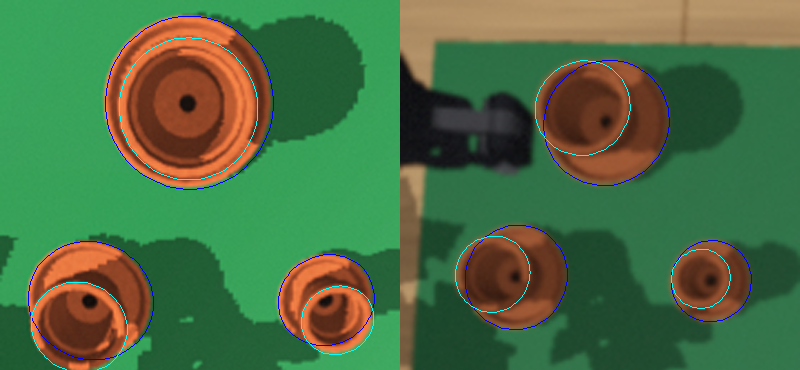

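Rim outlines computed for upright pots centred on the saucer floors match all three pots in both views, so the medium pot is standing flat and centred too. Handing in.

Run:
```python
from bench import *
print(read_eef_pos(),read_finger_gap(),read_time_s()); sign_off()
```

```text
[0.49970007 0.19952782 0.29975222] 0.05615820078270769 42.425
the job is handed in; nothing more can be done
```

I moved the three round pots from the tray to the saucers of their own size, in the order large, medium, small, and handed the job in at 42.4 s.

- **Final position:** In the last wrist and top pictures, outlines drawn for upright, centred pots matched the rims to about 2 mm. The saucers had not shifted. By eye, the square pot, file, clamp and look-alikes are where they started. The arm is clear at z = 0.30 m.
- **Medium pot may have dropped slightly:** The contact check tripped 5 mm above the expected height, at 1.5 N. The grip had read 52 mm on a 54 mm collar, so the pot may have tilted a little in the jaws, or the contact may have been false. It was released there and could have settled up to about 5 mm. It now stands flat and centred, but I couldn't check it for chips.
- **Large and small pots:** Both were felt down to the saucer floor at the expected height, with contact of 2.6 N for the large and 5.7 N for the small.

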